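# Stopper the medicine bottle and pick up the pet-care caddy level

### The job

Take the rinsed dropper out of the drying rack, push it pipette-first into the neck of the one open medicine bottle in the carry caddy until its collar sits down on the bottle's rim (guide it down, do not let it drop), and let go of it. Then take the caddy by the bar of its handle, lift it about 10 cm off the surface, keeping it level all the way so that nothing falls out, and finish still holding it there, still and level. Leave everything else standing where it is.

Things in the scene. Friction and masses are not known exactly. Their poses are not given: they have to be found in the camera images.
- dropper_bulb (a point): Dropper (25 g), middle of its black rubber bulb (18 mm across, 34 mm tall, rounded top), where to grip: on the axis, 30 mm above the underside of the black collar (20 mm across, 12 tall). Below: tapered plug 12 mm across, 11 long, and 7 mm glass pipette, tip 62 mm below the collar. It hangs pipette-down in any of the rack's 3 holes, collar on the rack's top; pull straight up. z up its axis.
- dropper_seat (a point): Point of the same dropper: centre of the collar's underside, on the axis, 30 mm below the bulb point; it comes to rest on the bottle's rim.
- dropper: The same dropper; origin at the centre of the collar's underside.
- bottle_mouth (a point): Centre of the rim of the open amber bottle: 40 mm across, 72 tall, neck 21 mm across outside, 15 inside, 68 deep inside, 60 to 120 g. It stands upright with 2 mm play in one of the caddy's four corner cells, rim 76 mm above the caddy's underside; the only bottle without a cap. z up.
- caddy_handle (a point): Middle of the caddy's level grip bar: 16 mm wide, 20 tall, 126 long along this point's x axis (z up), 165 mm above the caddy's underside, on two posts at x = +-55 mm; below it is free down to 70 mm above the underside. Grip it across, in the middle: the caddy and contents balance roughly there, 0.55 to 0.95 kg, so grip firmly (60 N or more).
- caddy: White plastic carry caddy, 202 mm (x, along the grip bar) by 192 (y), side walls 56 high, loose; origin at the centre of its underside. Bottle cells (44 mm square, 45 high) at x = +-75, y = +-70 mm. The bar's top is 175 mm up: reach a bottle with the fingers opening along the caddy's x. Caddy and rack stand left and right of each other, either way round.
- rack: White drying rack, foot 70 by 200 mm, top at 78 mm height with three 15 mm holes in a row along its y axis at y = -60, 0, 60 mm; fixed; origin at the centre of its underside. Dropper and two syringes hang in the holes; grip across the row (fingers on the +x and -x sides).
- syringe_a: Clear 5 ml dosing syringe hanging in the rack, to be left alone; its flange is 27 mm wide and its plunger rises 19 mm above the rack's top. Origin at the flange's underside.
- syringe_b: A second such syringe, plunger rises 29 mm above the rack's top; to be left alone.
- capped_a: Bottle of the same kind with a black screw cap, 76 mm tall, in another corner cell of the caddy; stays in the caddy. Origin at the centre of its underside.
- capped_b: A second capped bottle in another corner cell; stays in the caddy.
- tin: Aluminium ointment tin, 50 mm across, 24 mm tall, loose in the caddy's middle compartment; stays in the caddy.
- comb: Flat steel comb, 88 mm long, loose in the caddy's other middle compartment; stays in the caddy.
- canister: Glass pellet canister with steel screw lid, 120 mm across, 184 mm tall; bystander to the right, leave alone. Origin under its centre.
- bowl: Steel feeding bowl, 164 mm across the rim, 53 mm tall; bystander at the back, leave alone.
- brush: Black slicker brush lying pins up, about 195 mm long, 98 mm wide head, 30 mm high; bystander at the back, leave alone. Origin under the head's centre.
- chew_block: Pine chew block 60 by 95 by 40 mm to the left; bystander, leave alone.

How it is judged:
By the outcome, as a careful person would: the job done as asked, in the order asked, and still so for the second after the job is handed in, while the arm keeps its last pose, push and grip.
It also fails if it takes over 61 s, if anything falls off the work surface, if the arm or the gripper's body presses on something with over 40 N, if the wrist force passes 120 N, or if a joint passes its speed limit or range.

### The arm

A 6-joint arm with a two-finger parallel gripper is mounted at the origin on the work surface. World frame = base frame: x ahead of the robot, y to its left, z up, the work surface at z = 0. Lengths are in mm, angles in rad, forces in N, time in s.
With the tool pointing down it reaches from about 350 to 775 mm from the base axis. Payload 7.3 kg.
Tool frame: the origin (TCP) lies midway between the tips of the shut fingers; the grasp point (between the pads) lies 19 mm behind it; z points along the fingers, y is the line along which they close (so a half turn about z gives the same grasp; the last joint's range is limited). The gripper opens to 92 mm and grips with 3 to 60 N. Pads are 19 mm wide; open, the fingers measure 130 mm over their backs; the gripper's body (75 mm by 190 mm) begins 47 mm behind the grasp point.
Start: joints at [-1.49, 0.342, 1.524, -0, 1.275, -0.146], TCP at [118.073, -511.57, 226.741] pointing down, gripper open.
Joint ranges: [-2.53, 2.53], [-0.77, 2.02], [0.04, 2.7], [-1, 4.14], [0.28, 2.66], [-3.11, 3.11]. Speed limits (rad/s): [2.57, 2.57, 3.14, 3.14, 3.14, 3.14].

### API

Orientations are given as [roll, pitch, yaw] about the fixed x, y, z axes, in that order (R = Rz(yaw) Ry(pitch) Rx(roll)).
In Python, from plant import bot gives the robot as it stands.
- The arm moves only by the tool jog_arm, never from a script. Its arguments are lists of equal length, an entry for each row: "dp": the shift along the tool's x, y, z in m, a list of three; "twist": the turn about the tool's z in degrees. A call has 1 to 10 rows; each row shifts and turns the commanded pose from where the row before left it, along the tool's axes as they then stand; what a row does not reach is not made up. A row lasts 1/8 s, in which the tool goes at most 62.5 mm and 10.7 degrees, less where a joint would pass 70% of its speed; a pose out of reach is approached as far as the arm can. A call is refused whole if a number of a shift passes 0.0625 or a number of a turn 10.7, either way. A call with a gripper value outside its range is refused whole. "jaw" is the finger opening in m, from 0 to 0.0918, set as the call begins (left out, the last holds). The fingers move at their own pace and stop on an object; the grip force is fixed at half the most. Time passes only in rows, so rows that do not move let the fingers close. It gives the time, the measured TCP pose, the force, the opening and the grip force at its end, in the units of the state.
- bot.get_obs(): the state, without advancing time (a new reading comes with each control period).
- bot.capture(name): name is "scene" or "top" or "wrist"; returns the picture (420x560x3 uint8, blue, green, red); there is no depth.
- bot.camera_params(name): a dict with "fx", "fy", "cx", "cy" (pixels), "R" (3x3) and "t" (3): a world point X has camera coordinates R X + t. Camera axes: x right, y down, z forward; pixel columns grow to the right and rows downward; lengths in mm; the calibration is good to about 2 mm. A picture is of the moment at which its call begins: read the wrist's pose just before it. camera_params takes no time and is no camera call; for the wrist camera it gives the pose at the moment of the call.
- bot.close_job(): hands the job in; it is judged then, once.
Trained networks look in the newest picture that a camera, given by its name, has taken for a name from the list of things; names that differ only in an ending like _2 or _b are one class to them, and where a whole thing is asked for, a point or a joint stands for the part that bears it (a point fixed in the world has none). Each returns a list of dicts, best first, with "confidence" (0 to 1); they miss things now and then, are a little off and sometimes report something else, mostly with a low value. They report only what shows in the picture. A call takes as long as a camera call.
- bot.find_in(camera, label): "bbox" ([centre column, centre row, width, height] in pixels, round what is visible of it).
- bot.masks_of(camera, label): "pixels" (420x560 bool, what is visible of it) and "bbox" ([centre column, centre row, width, height] in pixels, round what is visible of it).
The state is a dict: "time": time; "joint_positions": joint angles; "dq": joint speeds; "tau": joint torques, N m; "tool_pos": TCP position; "tcp_rot": TCP orientation; "contact_force": force on the tool from outside, world axes, zero at the start; "moment": the same for the moment, N m; "grip_width": finger opening in mm; "finger_force": force on a finger pad.
Only numpy, scipy, OpenCV 4.12 (cv2) and the standard library are available. Lean on these libraries where they do the work, as an engineer would, in place of code of your own. Each camera call takes 0.05 s, during which the arm holds its last target. There are 200 camera calls.

## Working session

There is one attempt and no reset: what is moved stays moved. The work goes in short steps, Python scripts to look and compute and a tool call to move; the robot and the scene stay as the last step left them, time stands still between calls to the robot, and variables do not carry over. Pictures are saved under pics/ and viewed, at most 13 in all, crops included, and the job is handed in when it is done.

Besides the shell and the picture viewer there is one more tool, called after ">>>" as a command line: name --pt "numbers of a row" for each row, then --argument value for the rest. jog_arm: Moves the arm, as the interface text tells. Its arguments: {"type":"object","properties":{"dp":{"type":"array"},"twist":{"type":"array"},"jaw":{"type":"number"}},"required":["dp","twist"]}

```bash
mkdir -p pics; cat > h.py <<'E'
import numpy as np, cv2
from plant import bot
def ray(cam,px,P=None):
    P=P or bot.camera_params(cam); R=np.array(P["R"]);t=np.array(P["t"]).ravel()
    d=R.T@np.array([(px[0]-P["cx"])/P["fx"],(px[1]-P["cy"])/P["fy"],1.]); return -R.T@t,d
def at_z(cam,px,z,P=None):
    c,d=ray(cam,px,P); return c+d*(z-c[2])/d[2]
def proj(cam,X,P=None):
    P=P or bot.camera_params(cam); p=np.array(P["R"])@np.array(X,float)+np.array(P["t"]).ravel()
    return np.array([p[0]/p[2]*P["fx"]+P["cx"],p[1]/p[2]*P["fy"]+P["cy"]])
E
python3 - <<'E'
from h import *
o=bot.get_obs(); print({k:np.round(o[k],3) for k in o})
for c in ("scene","top"):
    cv2.imwrite(f"pics/{c}0.png",bot.capture(c))
    P=bot.camera_params(c); print(c,np.round(-np.array(P["R"]).T@np.array(P["t"]).ravel()),P["fx"])
    for l in ("dropper_bulb","dropper","bottle_mouth","caddy_handle","caddy","rack","syringe_a","capped_a"):
        print(c,l,[(np.round(d["bbox"]).tolist(),round(d["confidence"],2)) for d in bot.find_in(c,l)][:3])
E
```

```text
{'time': np.float64(0.0), 'joint_positions': array([-1.49 ,  0.343,  1.525,  0.   ,  1.275, -0.146]), 'dq': array([-0.001, -0.   , -0.   , -0.001,  0.001, -0.   ]), 'tau': array([  0.   , -43.125, -24.422,   0.072,   0.056,  -0.   ]), 'tool_pos': array([ 118.039, -511.141,  226.04 ]), 'tcp_rot': array([-3.14 , -0.   ,  0.227]), 'contact_force': array([0.322, 0.083, 0.174]), 'moment': array([-0.035,  0.013,  0.003]), 'finger_force': np.float64(0.0), 'grip_width': np.float64(92.103)}
scene [1484. 1192. 1200.] 489.6989815545031
scene dropper_bulb [([282.0, 200.0, 31.0, 42.0], 0.32)]
scene dropper [([274.0, 179.0, 9.0, 18.0], 0.41)]
scene bottle_mouth [([367.0, 236.0, 13.0, 13.0], 0.54)]
scene caddy_handle [([340.0, 239.0, 78.0, 70.0], 0.8)]
scene caddy [([340.0, 236.0, 76.0, 76.0], 0.83)]
scene rack [([282.0, 199.0, 33.0, 40.0], 0.71), ([339.0, 239.0, 75.0, 73.0], 0.43)]
scene syringe_a [([231.0, 149.0, 24.0, 50.0], 0.33)]
scene capped_a [([337.0, 221.0, 8.0, 12.0], 0.51), ([348.0, 255.0, 10.0, 13.0], 0.46), ([275.0, 178.0, 6.0, 8.0], 0.26)]
top [ 442.   -6. 1762.] 525.9999700336889
top dropper_bulb []
top dropper []
top bottle_mouth [([200.0, 267.0, 17.0, 11.0], 0.5)]
top caddy_handle [([214.0, 239.0, 75.0, 78.0], 0.91)]
top caddy [([214.0, 239.0, 73.0, 77.0], 0.93)]
top rack [([322.0, 236.0, 64.0, 32.0], 0.7)]
top syringe_a [([319.0, 153.0, 45.0, 49.0], 0.63), ([321.0, 236.0, 8.0, 6.0], 0.41), ([302.0, 230.0, 7.0, 9.0], 0.41)]
top capped_a [([187.0, 224.0, 16.0, 13.0], 0.48), ([241.0, 256.0, 17.0, 12.0], 0.47)]
```

View pics/top0.png

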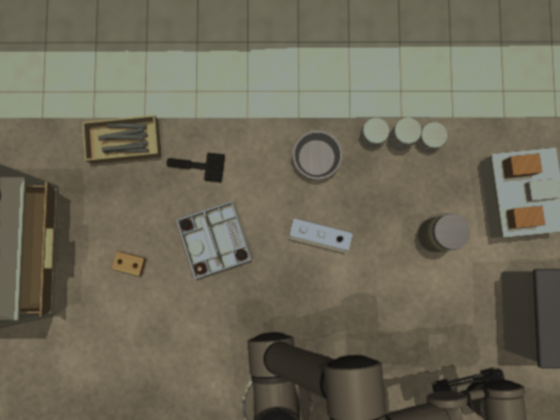

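View pics/scene0.png

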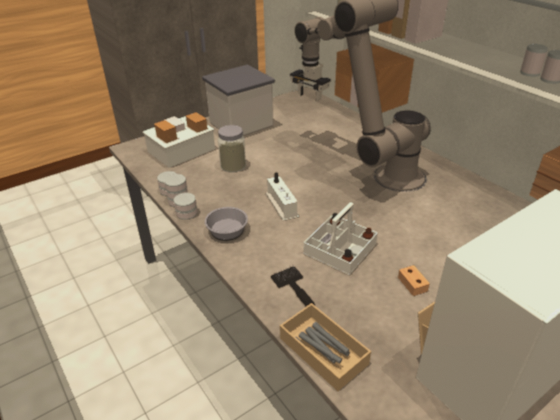

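The top view shows the caddy at about (214,240), with its bar running near-vertical and the open bottle at (200,268). The rack is at (321,236), with the dropper in its right-hand hole at (340,239). The scene view agrees.

```bash
python3 - <<'E'
from h import *
im=bot.capture("top")
for l in ("caddy","rack"):
    m=bot.masks_of("top",l)[0]["pixels"].astype(np.uint8)
    c=cv2.findContours(m,0,1)[0]; print(l,cv2.minAreaRect(max(c,key=cv2.contourArea)))
for n,px,z in (("drop",(340,239),110),("mouth",(200,267),76),("caddyTop",(214,239),56),("cap1",(187,224),80),("cap2",(241,256),80),("rack",(321,236),78),("rackL",(303,230),85)):
    print(n,np.round(at_z("top",px,z)))
print("scene bulb",np.round(at_z("scene",(276,178),108)))
cv2.imwrite("pics/top1.png",cv2.resize(im[190:290,170:360],None,fx=4,fy=4,interpolation=cv2.INTER_CUBIC))
E
```

```text
caddy ((213.75001525878906, 239.25001525878906), (63.56177520751953, 61.98063278198242), 71.56504821777344)
rack ((319.78070068359375, 235.85891723632812), (61.68088912963867, 20.945114135742188), 14.322718620300293)
drop [ 529. -198.  110.]
mouth [442. 245.  76.]
caddyTop [532. 204.  56.]
cap1 [579. 288.  80.]
cap2 [477. 114.  80.]
rack [ 540. -141.   78.]
rackL [559. -84.  85.]
scene bulb [ 547. -179.  108.]
```

View pics/top1.png

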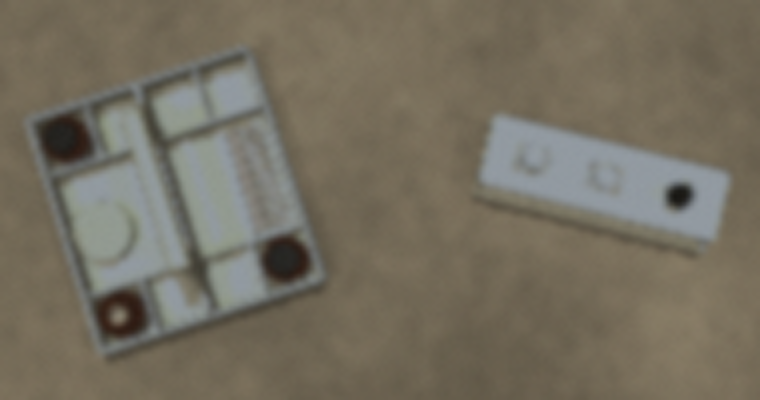

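```bash
cat >> h.py <<'E'
import math, json
def plan(x,y,z,yawdeg,n,start=None):
    "rows for a straight move (tool down) from the measured pose, printed in m and deg"
    o=bot.get_obs(); p=np.array(o["tool_pos"]) ; yaw=o["tcp_rot"][2]
    if start: p=np.array(start[:3]);yaw=math.radians(start[3])
    d=(np.array([x,y,z])-p)/n/1000; dy=(math.radians(yawdeg)-yaw+math.pi)%(2*math.pi)-math.pi
    rows=[]
    for i in range(n):
        a=yaw+dy*i/n; c,s=math.cos(a),math.sin(a)
        rows.append([round(v,4) for v in (c*d[0]+s*d[1], s*d[0]-c*d[1], -d[2])])
    print(json.dumps(rows)); print("twist",round(-math.degrees(dy)/n,2), "from",np.round(p,1),round(math.degrees(yaw),2))
E
python3 -c "
from h import *
plan(529,-198,230,75.7,10)"
```

```text
[[0.0471, -0.0213, -0.0003], [0.0491, -0.016, -0.0003], [0.0506, -0.0106, -0.0003], [0.0514, -0.005, -0.0003], [0.0517, 0.0007, -0.0003], [0.0513, 0.0063, -0.0003], [0.0503, 0.0119, -0.0003], [0.0487, 0.0173, -0.0003], [0.0465, 0.0225, -0.0003], [0.0438, 0.0275, -0.0003]]
twist -6.27 from [ 118.1 -511.6  226.8] 13.0
```

>>> jog_arm --pt "0.047 -0.021 0" --pt "0.049 -0.016 0" --pt "0.0506 -0.0106 0" --pt "0.0514 -0.005 0" --pt "0.0517 0.0007 0" --pt "0.0513 0.0063 0" --pt "0.0503 0.0119 0" --pt "0.0487 0.0173 0" --pt "0.0465 0.0225 0" --pt "0.0438 0.0275 0" --twist '[-6.27,-6.27,-6.27,-6.27,-6.27,-6.27,-6.27,-6.27,-6.27,-6.27]' --jaw 0.06

```text
time: 2.3
tool_pos: [530.2, -197.3, 226.8]
tcp_rot: [3.141, 0.0, 1.325]
contact_force: [0.7, -1.1, -0.6]
grip_width: 59.8
finger_force: 0.0
```

>>> jog_arm --pt "0 0 0" --pt "0 0 0" --twist '[0,0]'

```text
time: 2.55
tool_pos: [528.5, -198.6, 226.5]
tcp_rot: [-3.141, 0.0, 1.321]
contact_force: [0.1, -0.7, 0.6]
grip_width: 60.0
finger_force: 0.0
```

```bash
python3 - <<'E'
from h import *
o=bot.get_obs(); print(o["tool_pos"],np.degrees(o["tcp_rot"]),o["time"])
P=bot.camera_params("wrist"); print(np.round(-np.array(P["R"]).T@np.array(P["t"]).ravel()))
cv2.imwrite("pics/w1.png",bot.capture("wrist"))
for l in ("dropper_bulb","dropper","rack"):
    for d in bot.find_in("wrist",l)[:2]: print(l,np.round(d["bbox"]),round(d["confidence"],2),np.round(at_z("wrist",d["bbox"][:2],108,P),1))
m=bot.masks_of("wrist","rack")
if m:
    c=cv2.findContours(m[0]["pixels"].astype(np.uint8),0,1)[0]; print(cv2.minAreaRect(max(c,key=cv2.contourArea)))
E
```

```text
[ 528.52139687 -198.59254794  226.45611093] [-1.79955425e+02  1.92876766e-02  7.56831984e+01] 2.55
[ 549. -120.  384.]
dropper_bulb [286. 203.  21.  31.] 0.72 [ 536.2 -196.1  108. ]
dropper [285. 202.  23.  31.] 0.86 [ 535.4 -195.1  108. ]
rack [284. 120.  77. 239.] 0.6 [ 550.2 -131.4  108. ]
rack [285. 202.  26.  33.] 0.54 [ 534.9 -195.   108. ]
```

View pics/w1.png

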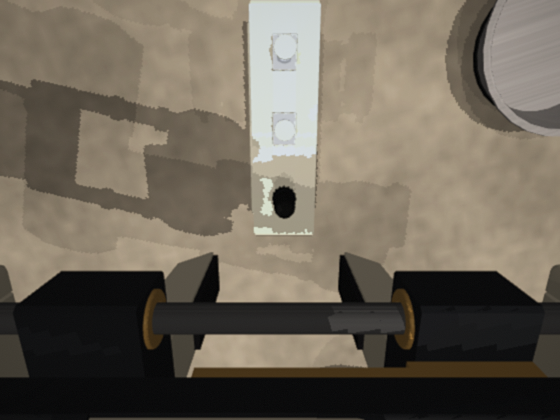

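The wrist view shows the dropper as a black blob at (284,203), in the nearest hole. The rack edges are vertical in the image, so the yaw is right. I'll fit the blob's extent with the known dropper size.

```bash
cat >> h.py <<'E'
def blob(pos,prof):
    a=np.linspace(0,2*np.pi,24)
    return np.array([[pos[0]+r*np.cos(t),pos[1]+r*np.sin(t),z] for r,z in prof for t in a])
def fitblob(cam,bb,prof,x0,P=None):
    from scipy.optimize import least_squares
    P=P or bot.camera_params(cam)
    def f(p):
        q=np.array([proj(cam,X,P) for X in blob(p,prof)]); lo,hi=q.min(0),q.max(0)
        return np.r_[(lo+hi)/2-np.array(bb[:2]),]
    def bbx(p):
        q=np.array([proj(cam,X,P) for X in blob(p,prof)]); return q.max(0)-q.min(0)
    s=least_squares(f,x0,diff_step=1e-4); return s.x,bbx(s.x)
E
python3 - <<'E'
from h import *
im=bot.capture("wrist"); g=im.max(2); m=(g<40).astype(np.uint8); m[240:]=0
n,l,st,c=cv2.connectedComponentsWithStats(m)
i=l[203,284]; x,y,w,h=st[i,:4]; bb=[x+(w-1)/2,y+(h-1)/2,w,h]; print(bb,st[i,4])
prof=[(10,78),(10,90),(9,91),(9,115),(6.5,121),(2,124)]
p,s=fitblob("wrist",bb,prof,[530,-197]); print(p,s)
plan(p[0],p[1],105,75.7,1)
# rack direction from wrist edges
A=[at_z("wrist",q,78) for q in ((250,20),(253,233),(321,20),(314,233))]
print([math.degrees(math.atan2(*(A[i]-A[i+1])[1::-1])) for i in (0,2)])
E
```

```text
[np.float64(283.5), np.float64(201.0), np.int32(22), np.int32(31)] 541
[ 533.57236526 -197.7788685 ] [22.87685227 32.64848576]
[[0.0028, 0.0046, 0.1219]]
twist -0.1 from [ 528.4 -199.3  226.9] 75.6
[75.03977740010106, 75.47607681963389]
```

>>> jog_arm --pt "0.0022 0.0046 0.04" --pt "0 0 0.04" --pt "0 0 0.03" --pt "0 0 0.0145" --pt "0 0 0.01" --pt "0 0 0" --twist '[0,0,0,0,0,0]'

```text
time: 3.6
tool_pos: [534.0, -197.7, 92.4]
tcp_rot: [3.141, 0.0, 1.321]
contact_force: [-0.2, 0.6, 0.3]
grip_width: 59.9
finger_force: 0.0
```

>>> jog_arm --pt "0 0 0" --pt "0 0 0" --pt "0 0 0" --pt "0 0 0" --pt "0 0 0" --twist '[0,0,0,0,0]' --jaw 0.005

```text
time: 4.22
tool_pos: [533.9, -197.5, 92.2]
tcp_rot: [3.142, 0.0, 1.321]
contact_force: [1.0, 0.8, -0.2]
grip_width: 16.8
finger_force: 30.0
```

>>> jog_arm --pt "0 0 -0.01" --pt "0 0 -0.025" --pt "0 0 -0.04" --pt "0 0 -0.05" --pt "0 0 -0.05" --pt "0 0 -0.025" --twist '[0,0,0,0,0,0]'

```text
time: 4.97
tool_pos: [534.5, -197.8, 296.2]
tcp_rot: [3.136, 0.001, 1.321]
contact_force: [-0.3, 0.1, -0.8]
grip_width: 17.0
finger_force: 30.0
```

```bash
python3 -c "
from h import *
o=bot.get_obs();print(o['grip_width'],o['finger_force'],o['tool_pos'])
plan(461,188,292,108.4,10,(533.9,-197.6,292,75.7))"
```

```text
16.960185334906726 29.993687868118286 [ 534.48037222 -197.77590103  296.24261982]
[[0.0356, -0.0166, -0.0], [0.0365, -0.0145, -0.0], [0.0372, -0.0124, -0.0], [0.0379, -0.0103, -0.0], [0.0384, -0.0081, -0.0], [0.0388, -0.0059, -0.0], [0.0391, -0.0037, -0.0], [0.0392, -0.0014, -0.0], [0.0392, 0.0008, -0.0], [0.0391, 0.003, -0.0]]
twist -3.27 from [ 533.9 -197.6  292. ] 75.7
```

>>> jog_arm --pt "0.0356 -0.0166 0" --pt "0.0365 -0.0145 0" --pt "0.0372 -0.0124 0" --pt "0.0379 -0.0103 0" --pt "0.0384 -0.0081 0" --pt "0.0388 -0.0059 0" --pt "0.0391 -0.0037 0" --pt "0.0392 -0.0014 0" --pt "0.0392 0.0008 0" --pt "0.0391 0.003 0" --twist '[-3.27,-3.27,-3.27,-3.27,-3.27,-3.27,-3.27,-3.27,-3.27,-3.27]'

```text
time: 6.22
tool_pos: [460.7, 189.3, 293.0]
tcp_rot: [3.141, 0.0, 1.894]
contact_force: [0.6, 0.4, -0.4]
grip_width: 17.1
finger_force: 30.0
```

>>> jog_arm --pt "0 0 0" --pt "0 0 0" --twist '[0,0]'

```text
time: 6.48
tool_pos: [461.2, 187.7, 292.5]
tcp_rot: [3.141, 0.001, 1.892]
contact_force: [0.1, -0.4, 0.4]
grip_width: 16.9
finger_force: 30.0
```

```bash
python3 - <<'E'
from h import *
P=bot.camera_params("wrist"); o=bot.get_obs(); print(o["tool_pos"],np.degrees(o["tcp_rot"]))
im=bot.capture("wrist")
for l in ("bottle_mouth","capped_a"):
    for d in bot.find_in("wrist",l)[:3]: print(l,np.round(d["bbox"],1),round(d["confidence"],2),np.round(at_z("wrist",d["bbox"][:2],76,P),1))
cv2.imwrite("pics/w2.png",im)
E
```

```text
[461.16331253 187.70756448 292.53278444] [1.79982118e+02 3.55981185e-02 1.08385350e+02]
bottle_mouth [277.  117.8  32.3  37.1] 0.94 [439.2 252.3  76. ]
bottle_mouth [336.1 121.   40.5  42.1] 0.7 [498.7 268.6  76. ]
capped_a [279.6 233.9  34.   35. ] 0.9 [482.3 131.   76. ]
```

View pics/w2.png

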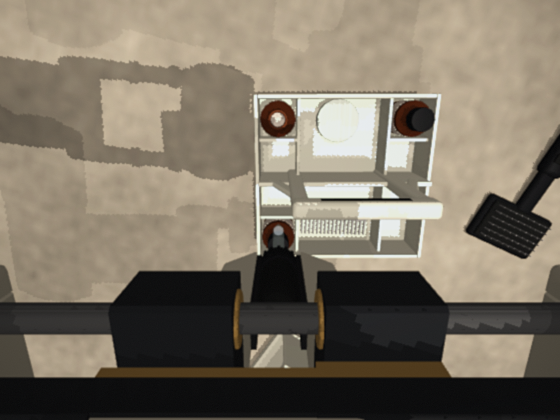

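Mouth is at (277,118), and the held dropper's pipette tip is near (278,230), in front of a capped bottle. I'll compare the projections to check the calibration and the dropper's offset in the grip.

```bash
python3 - <<'E'
from h import *
P=bot.camera_params("wrist"); o=bot.get_obs(); T=o["tool_pos"]
for dz in (-14-62,-14-11,-14,-2,33): print(dz,proj("wrist",[T[0],T[1],T[2]+dz],P))
im=bot.capture("wrist")
a=cv2.resize(im[90:145,240:320],None,fx=5,fy=5,interpolation=cv2.INTER_CUBIC)
b=cv2.resize(im[215:270,240:320],None,fx=5,fy=5,interpolation=cv2.INTER_CUBIC)
b=np.clip(b.astype(float)*2,0,255).astype(np.uint8)
cv2.imwrite("pics/w2c.png",np.vstack([a,b]))
m=(im.min(2)>110).astype(np.uint8); m=m[104:132,263:292]
n,l,st,c=cv2.connectedComponentsWithStats(m); print(st,c+[263,104])
E
```

```text
-76 [277.15574177 224.04379186]
-25 [276.82354226 253.15539106]
-14 [276.72932616 261.41181924]
-2 [276.61375758 271.53942666]
33 [276.17097215 310.3419879 ]
[[  0   0  29  28 648]
 [  0   0   3   3   5]
 [ 26   0   3   3   6]
 [  8   8  14  14 148]
 [  0  25   2   3   4]
 [ 28  27   1   1   1]] [[277.02314815 117.39351852]
 [263.6        104.6       ]
 [290.33333333 104.66666667]
 [277.08783784 118.48648649]
 [263.25       130.25      ]
 [291.         131.        ]]
```

View pics/w2c.png

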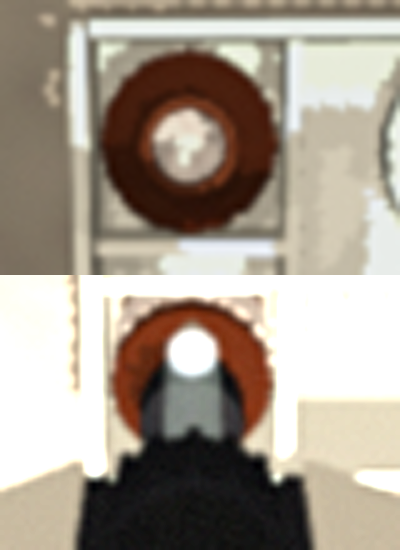

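>>> jog_arm --pt "0.023 0 0" --pt "0.023 0 0" --pt "0.023 0 0" --pt "0 0 0.03" --pt "0 0 0.04" --pt "0 0 0.035" --pt "0 0 0.02" --pt "0 0 0" --pt "0 0 0" --twist '[0,0,0,0,0,0,0,0,0]'

```text
time: 7.8
tool_pos: [440.1, 253.5, 168.1]
tcp_rot: [3.14, 0.0, 1.891]
contact_force: [-0.8, 0.1, -0.5]
grip_width: 16.8
finger_force: 30.0
```

```bash
python3 - <<'E'
from h import *
P=bot.camera_params("wrist"); o=bot.get_obs(); T=o["tool_pos"]; print(T,np.degrees(o["tcp_rot"]))
print("tip",proj("wrist",T+[0,0,-72.5],P),"mouth",proj("wrist",[439.7,252.3,76],P))
im=bot.capture("wrist")
for d in bot.find_in("wrist","bottle_mouth")[:2]: print(np.round(d["bbox"],1),d["confidence"],at_z("wrist",d["bbox"][:2],76,P))
cv2.imwrite("pics/w3.png",cv2.resize(im[160:280,200:360],None,fx=5,fy=5,interpolation=cv2.INTER_CUBIC))
E
```

```text
[440.14167137 253.45398494 168.14503088] [1.79913125e+02 6.58745825e-04 1.08349761e+02]
tip [277.01832204 225.73425492] mouth [276.05632847 218.35158718]
[276.5 208.3  48.2  52.2] 0.76 [437.54702078 259.93363977  76.        ]
```

View pics/w3.png

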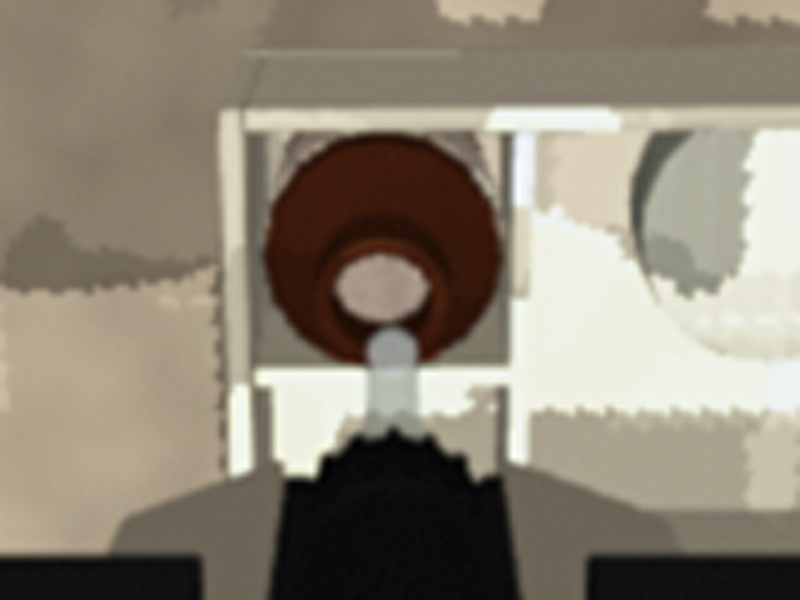

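Tip at (278.2,230). The rim's outer ring spans columns 263–290.4 with its top at row 207.6, so the tip is too far back along the tool x axis. I'll fit both.

```bash
python3 - <<'E'
from h import *
from scipy.optimize import least_squares
P=bot.camera_params("wrist"); T=np.array(bot.get_obs()["tool_pos"])
def f(p,r,tgt):
    q=np.array([proj("wrist",X,P) for X in blob(p,[(r,76)])]); return [(q[:,0].min()+q[:,0].max())/2-tgt[0], q[:,1].min()-tgt[1]]
for r,t in ((10.5,(276.7,207.6)),(7.5,(276.3,210.6))):
    s=least_squares(f,[440,255],args=(r,t),diff_step=1e-4); q=np.array([proj("wrist",X,P) for X in blob(s.x,[(r,76)])])
    print(r,s.x,q.min(0),q.max(0))
    m=s.x
    tip=at_z("wrist",(278.2,230),T[2]-72.5,P); d=m-tip[:2]
    a=math.radians(108.4); print("tip",tip,"TCP",T,"move tool x,y",math.cos(a)*d[0]+math.sin(a)*d[1], math.sin(a)*d[0]-math.cos(a)*d[1])
E
```

```text
10.5 [440.85200322 250.68276473] [262.90730975 207.6       ] [290.49269025 233.77853855]
tip [441.96697307 250.91378049  95.87207236] TCP [440.1586511  253.65646223 168.37207236] move tool x,y 0.13273384564086407 -1.1308880506776382
7.5 [440.36638819 251.20685654] [266.43872916 210.6       ] [286.16127084 229.32444638]
tip [441.96697307 250.91378049  95.87207236] TCP [440.1586511  253.65646223 168.37207236] move tool x,y 0.7833159055844234 -1.4262474245579109
```

>>> jog_arm --pt "0.0004 -0.0012 0" --pt "0 0 0.012" --pt "0 0 0.012" --pt "0 0 0.012" --pt "0 0 0.012" --pt "0 0 0.01" --pt "0 0 0" --pt "0 0 0" --twist '[0,0,0,0,0,0,0,0]'

```text
time: 8.9
tool_pos: [438.4, 253.7, 109.4]
tcp_rot: [3.141, 0.0, 1.892]
contact_force: [0.7, -0.9, -0.6]
grip_width: 16.7
finger_force: 30.0
```

```bash
python3 - <<'E'
from h import *
im=bot.capture("wrist"); o=bot.get_obs(); print(o["tool_pos"],o["contact_force"])
cv2.imwrite("pics/w4.png",cv2.resize(im[160:280,200:360],None,fx=5,fy=5,interpolation=cv2.INTER_CUBIC))
E
```

```text
[438.42000083 253.70050553 109.55744642] [ 0.01249234  0.10016728 -0.97074992]
```

View pics/w4.png

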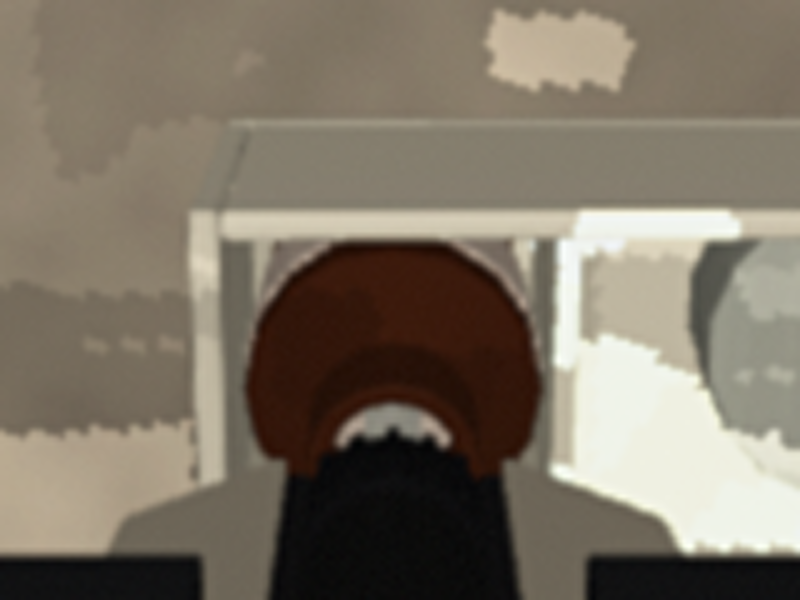

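The pipette is in the neck and laterally centred (ring and collar both at about column 278.8). The rim's top edge is at row 237 and the collar's front edge at about row 246.5. I'll check fore-aft.

```bash
python3 - <<'E'
from h import *
from scipy.optimize import least_squares
P=bot.camera_params("wrist"); T=np.array(bot.get_obs()["tool_pos"]); a=math.radians(108.4)
def f(p,r,z,tgt):
    q=np.array([proj("wrist",X,P) for X in blob(p,z if isinstance(z,list) else [(r,z)])]); return [(q[:,0].min()+q[:,0].max())/2-tgt[0], q[:,1].min()-tgt[1]]
c=T[2]-14
for n,r,z,t in (("rim",10.5,76,(278.8,237)),("inner",7.5,76,(278.8,240.2)),("collar+plug",0,[(10,c),(10,c+12),(6,c-11)],(278.7,246.5))):
    s=least_squares(f,[440,252],args=(r,z,t),diff_step=1e-4).x; d=s-T[:2]
    print(n,s,math.cos(a)*d[0]+math.sin(a)*d[1], math.sin(a)*d[0]-math.cos(a)*d[1])
E
```

```text
rim [440.71959778 250.34016735] -3.914409845910113 1.1213448744423646
inner [440.41777307 251.27029518] -2.9365631845828974 1.1285445978086923
collar+plug [439.98398419 252.24414461] -1.8755757777915048 1.024327369936288
```

>>> jog_arm --pt "-0.0012 0 0.003" --pt "0 0 0.004" --pt "0 0 0.004" --pt "0 0 0.003" --pt "0 0 0.002" --pt "0 0 0" --twist '[0,0,0,0,0,0]'

```text
time: 9.7
tool_pos: [438.4, 252.4, 93.0]
tcp_rot: [-3.141, 0.0, 1.892]
contact_force: [0.0, -0.1, -0.7]
grip_width: 16.9
finger_force: 30.0
```

>>> jog_arm --pt "0 0 0.0015" --pt "0 0 0.001" --pt "0 0 0" --twist '[0,0,0]'

```text
time: 10.07
tool_pos: [438.5, 252.4, 90.6]
tcp_rot: [-3.142, 0.0, 1.892]
contact_force: [0.7, -0.8, 0.2]
grip_width: 17.2
finger_force: 30.0
```

Plug is inside with no force. Continuing until contact.

>>> jog_arm --pt "0 0 0.001" --pt "0 0 0.0005" --pt "0 0 0" --twist '[0,0,0]'

```text
time: 10.45
tool_pos: [438.9, 252.6, 90.2]
tcp_rot: [3.14, 0.0, 1.892]
contact_force: [-1.6, -1.3, 7.7]
grip_width: 17.4
finger_force: 30.0
```

>>> jog_arm --pt "0 0 0.001" --pt "0 0 0" --twist '[0,0]'

```text
time: 10.7
tool_pos: [439.2, 252.7, 90.1]
tcp_rot: [3.139, 0.0, 1.892]
contact_force: [-3.3, -1.1, 16.0]
grip_width: 17.0
finger_force: 30.0
```

Contact came at the expected height, TCP about 90, so the collar is on the rim. I'll relieve the push, open moderately, then rise.

>>> jog_arm --pt "0 0 -0.001" --pt "0 0 0" --twist '[0,0]'

```text
time: 10.95
tool_pos: [438.9, 252.6, 90.2]
tcp_rot: [3.14, 0.0, 1.892]
contact_force: [-0.8, -0.9, 8.6]
grip_width: 17.2
finger_force: 30.0
```

>>> jog_arm --pt "0 0 0" --pt "0 0 0" --pt "0 0 0" --pt "0 0 0" --twist '[0,0,0,0]' --jaw 0.045

```text
time: 11.45
tool_pos: [438.4, 252.4, 89.0]
tcp_rot: [-3.141, 0.0, 1.892]
contact_force: [-0.4, -0.9, 0.6]
grip_width: 44.3
finger_force: 0.0
```

>>> jog_arm --pt "0 0 -0.01" --pt "0 0 -0.03" --pt "0 0 -0.05" --pt "0 0 -0.0625" --pt "0 0 -0.0475" --pt "-0.03 0 0" --pt "-0.03 0 0" --pt "0 0 0" --pt "0 0 0" --twist '[0,0,0,0,0,0,0,0,0]'

```text
time: 12.58
tool_pos: [457.2, 195.9, 289.5]
tcp_rot: [3.141, -0.0, 1.891]
contact_force: [0.3, 0.6, -0.5]
grip_width: 45.3
finger_force: 0.0
```

```bash
python3 - <<'E'
from h import *
P=bot.camera_params("wrist"); o=bot.get_obs(); print(o["tool_pos"],np.degrees(o["tcp_rot"]))
im=bot.capture("wrist")
for l in ("dropper","caddy_handle"):
    for d in bot.find_in("wrist",l)[:2]: print(l,np.round(d["bbox"],1),round(d["confidence"],2))
cv2.imwrite("pics/w5.png",im)
E
```

```text
[457.21587491 195.91172444 289.52778739] [ 1.79980989e+02 -2.20620332e-02  1.08374609e+02]
dropper [279.6 128.   21.5  22.2] 0.75
caddy_handle [351.9 183.8 190.8 165.7] 0.74
```

View pics/w5.png

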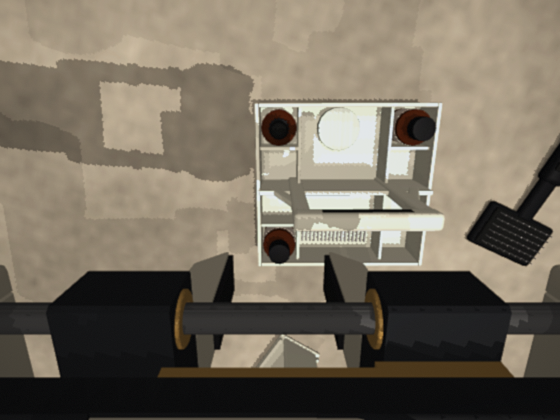

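Dropper stands seated in the open bottle at (280,128). The bar spans columns 295–442 at rows 206–229. I'll check the predicted bar pose against the image.

```bash
python3 - <<'E'
from h import *
P=bot.camera_params("wrist"); a=math.radians(18.4); u=np.array([math.cos(a),math.sin(a),0]); v=np.array([-u[1],u[0],0])
C=np.array([533.7,208.1,0])
for x in (-63,63):
    for y,z in ((8,175),(-8,175),(-8,155),(8,155)): print(x,y,z,np.round(proj("wrist",C+x*u+y*v+[0,0,z],P),1))
for x,y in ((-101,96),(101,96),(-101,-96),(101,-96)): print("rim",x,y,np.round(proj("wrist",C+x*u+y*v+[0,0,56],P),1))
im=bot.capture("wrist")
cv2.imwrite("pics/w6.png",cv2.resize(im[95:275,245:450],None,fx=3.3,fy=3.3,interpolation=cv2.INTER_CUBIC))
E
```

```text
-63 8 175 [293.7 214.6]
-63 -8 175 [293.5 232.9]
-63 -8 155 [292.6 225.1]
-63 8 155 [292.8 207.8]
63 8 175 [447.4 214.6]
63 -8 175 [444.7 232.9]
63 -8 155 [434.4 225. ]
63 8 155 [436.8 207.7]
rim -101 96 [254.7 103.2]
rim 101 96 [443.1 103.1]
rim -101 -96 [257.9 266.1]
rim 101 -96 [421.5 266.1]
```

View pics/w6.png

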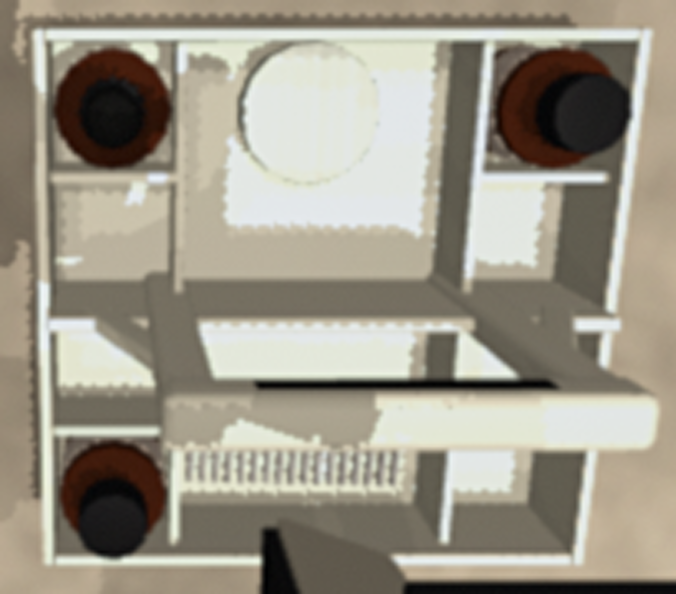

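The predicted bar pose matches the image within 1 mm, so I'll use handle centre (533.7, 208), yaw 18.4°.

```bash
python3 -c "
from h import *
plan(533.7,208,260,18.4,9)"
```

```text
[[-0.0015, 0.0085, 0.0032], [0.0, 0.0086, 0.0032], [0.0015, 0.0085, 0.0032], [0.003, 0.0081, 0.0032], [0.0043, 0.0074, 0.0032], [0.0056, 0.0066, 0.0032], [0.0066, 0.0055, 0.0032], [0.0075, 0.0043, 0.0032], [0.0081, 0.0029, 0.0032]]
twist 10.01 from [457.1 196.2 289.2] 108.46
```

>>> jog_arm --pt "-0.0015 0.0085 0.003" --pt "0 0.0086 0.003" --pt "0.0015 0.0085 0.003" --pt "0.003 0.0081 0.003" --pt "0.0043 0.0074 0.003" --pt "0.0056 0.0066 0.003" --pt "0.0066 0.0055 0.003" --pt "0.0075 0.0043 0.003" --pt "0.0081 0.0029 0.003" --pt "0 0 0" --twist '[10,10,10,10,10,10,10,10,10,0]' --jaw 0.06

```text
time: 14.02
tool_pos: [534.1, 207.5, 261.6]
tcp_rot: [-3.142, 0.001, 0.323]
contact_force: [0.2, 0.4, -0.1]
grip_width: 60.0
finger_force: 0.0
```

>>> jog_arm --pt "0 0 0" --pt "0 0 0" --twist '[0,0]'

```text
time: 14.28
tool_pos: [533.8, 207.2, 262.4]
tcp_rot: [3.142, -0.0, 0.323]
contact_force: [-0.4, -0.4, -0.5]
grip_width: 60.1
finger_force: 0.0
```

```bash
python3 -c "
from h import *
plan(533.7,208,146,18.4,1)"
```

```text
[[0.0001, -0.0008, 0.1164]]
twist 0.12 from [533.8 207.2 262.4] 18.52
```

>>> jog_arm --pt "0 -0.0008 0.03" --pt "0 0 0.03" --pt "0 0 0.03" --pt "0 0 0.016" --pt "0 0 0.01" --pt "0 0 0" --pt "0 0 0" --twist '[0,0,0,0,0,0,0]'

```text
time: 15.15
tool_pos: [534.5, 208.0, 147.2]
tcp_rot: [3.141, -0.002, 0.321]
contact_force: [-0.9, 0.4, -0.3]
grip_width: 59.9
finger_force: 0.0
```

>>> jog_arm --pt "0 0 0" --pt "0 0 0" --pt "0 0 0" --pt "0 0 0" --pt "0 0 0" --pt "0 0 0" --twist '[0,0,0,0,0,0]' --jaw 0.0

```text
time: 15.9
tool_pos: [534.0, 207.5, 146.1]
tcp_rot: [3.141, 0.0, 0.321]
contact_force: [0.2, -0.8, -0.3]
grip_width: 16.1
finger_force: 30.0
```

>>> jog_arm --pt "0 0 -0.001" --pt "0 0 -0.002" --pt "0 0 -0.003" --pt "0 0 -0.003" --pt "0 0 -0.003" --pt "0 0 -0.002" --pt "0 0 -0.001" --pt "0 0 0" --pt "0 0 0" --twist '[0,0,0,0,0,0,0,0,0]'

```text
time: 17.02
tool_pos: [533.8, 207.8, 161.1]
tcp_rot: [3.142, 0.0, 0.321]
contact_force: [0.0, -0.3, -8.3]
grip_width: 15.6
finger_force: 30.0
```

```bash
python3 - <<'E'
from h import *
o=bot.get_obs(); print(o["tool_pos"],o["contact_force"],o["moment"],o["grip_width"],np.degrees(o["tcp_rot"]))
w=bot.capture("wrist"); s=bot.capture("scene")
cv2.imwrite("pics/l1.png",np.hstack([cv2.resize(w[:,:],(440,330)),cv2.resize(s[180:290,280:400],(360,330),interpolation=cv2.INTER_CUBIC)]))
E
```

```text
[533.79382365 207.76166173 161.05567735] [ 0.03386117 -0.30011002 -8.29743235] [-0.05705999 -0.1025702   0.0337292 ] 15.599474908481522 [1.79995895e+02 1.53795769e-02 1.83942762e+01]
```

View pics/l1.png

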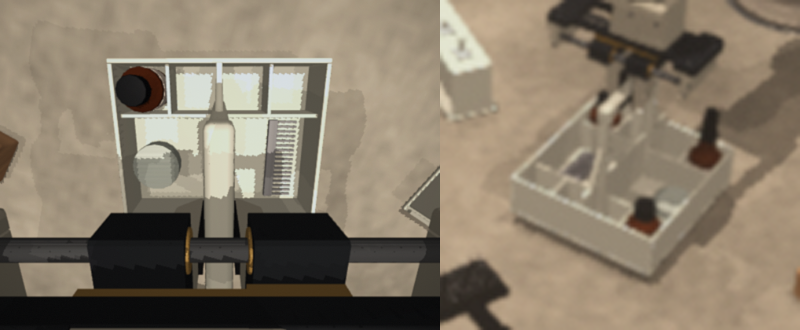

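The caddy is fully off the surface (8.3 N) and looks level in both views, with everything still in it. Before lifting the remaining 85 mm I'll compare the far rim (wrist image corners about (137,77) and (421,77)) with the level prediction.

```bash
python3 - <<'E'
from h import *
P=bot.camera_params("wrist"); a=math.radians(18.4); u=np.array([math.cos(a),math.sin(a),0]); v=np.array([-u[1],u[0],0])
H=np.array([533.8,207.8,180.])
for p in (-2,0,2):
    t=math.radians(p)
    for y in (96,-96):
        x,z=101,-109; print(p,y,np.round(proj("wrist",H+(x*math.cos(t)+z*math.sin(t))*u+y*v+[0,0,z*math.cos(t)-x*math.sin(t)],P),1))
E
```

```text
-2 96 [132.1  67.2]
-2 -96 [426.9  66.6]
0 96 [135.   73.8]
0 -96 [424.   73.3]
2 96 [137.7  80.4]
2 -96 [421.3  79.9]
```

>>> jog_arm --pt "0 0 -0.002" --pt "0 0 -0.004" --pt "0 0 -0.006" --pt "0 0 -0.007" --pt "0 0 -0.007" --pt "0 0 -0.007" --pt "0 0 -0.006" --pt "0 0 -0.005" --pt "0 0 -0.003" --pt "0 0 -0.001" --twist '[0,0,0,0,0,0,0,0,0,0]'

```text
time: 18.38
tool_pos: [533.9, 207.8, 209.3]
tcp_rot: [3.141, -0.0, 0.321]
contact_force: [0.2, -0.5, -7.8]
grip_width: 15.8
finger_force: 30.0
```

>>> jog_arm --pt "0 0 -0.002" --pt "0 0 -0.004" --pt "0 0 -0.006" --pt "0 0 -0.007" --pt "0 0 -0.007" --pt "0 0 -0.006" --pt "0 0 -0.003" --pt "0 0 -0.002" --pt "0 0 0" --pt "0 0 0" --twist '[0,0,0,0,0,0,0,0,0,0]'

```text
time: 19.62
tool_pos: [533.7, 207.8, 245.9]
tcp_rot: [3.142, 0.001, 0.321]
contact_force: [0.6, -0.3, -8.1]
grip_width: 15.8
finger_force: 30.0
```

>>> jog_arm --pt "0 0 0" --pt "0 0 0" --pt "0 0 0" --pt "0 0 0" --twist '[0,0,0,0]'

```text
time: 20.12
tool_pos: [533.8, 207.8, 246.2]
tcp_rot: [3.141, 0.0, 0.321]
contact_force: [-0.3, -0.4, -7.8]
grip_width: 16.1
finger_force: 30.0
```

```bash
python3 - <<'E'
from h import *
o=bot.get_obs(); print(o["time"],o["tool_pos"],o["contact_force"],o["moment"],np.abs(o["dq"]).max())
w=bot.capture("wrist"); s=bot.capture("scene")
cv2.imwrite("pics/l2.png",np.hstack([cv2.resize(w[:,:],(440,330)),cv2.resize(s[160:270,280:400],(360,330),interpolation=cv2.INTER_CUBIC)]))
E
```

```text
20.125 [533.84428625 207.79834935 246.16970971] [-0.32260022 -0.44591592 -7.7630662 ] [-0.142637   -0.11817265 -0.03728492] 0.0015302774565506393
```

View pics/l2.png

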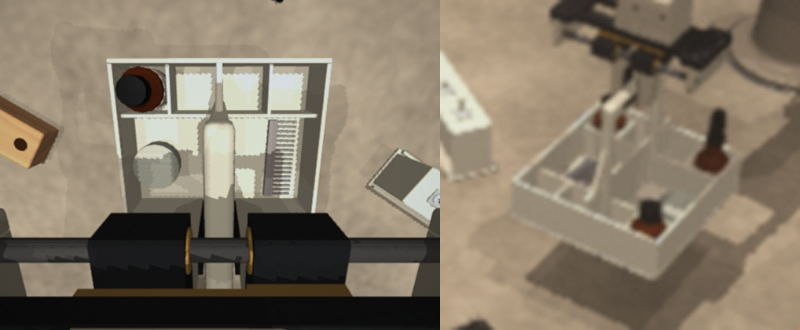

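The caddy is held 100 mm up. The rim sits at the same image place as at 15 mm, so it stayed level to about 1°, and the dropper, bottles, tin and comb are all inside.

```bash
python3 -c "
from h import *
print(bot.close_job())"
```

```text
the job is handed in; nothing more can be done
None
```

The job is handed in at 20 s: the dropper is seated in the open bottle, and the caddy is held still by its bar about 100 mm up, level to about 1° with its contents in place. No verdict came back.

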